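# Lock the pot stand into its runner rack

## Task

Put the slatted wooden pot stand away in the metal runner rack on the shelf: slide it in end first through the flared mouth so that its own front edge lifts the hanging catch, press it gently on against the sprung buffer until the catch drops behind it, then let go so that it stays locked in, lying flat. Touch neither the catch nor any other part of the rack with the gripper, do not force the stand against anything (the buffer must not be driven hard against its end), and leave the other things on the shelf where they are.

Things in the scene. Friction and masses are not known exactly. Their poses are not given: they have to be found in the camera images.
- stand: Slatted pot stand of pale wood, 0.2 to 0.3 kg, 170 mm long (its x), 160 mm wide (its y), 18 mm thick, flat, the same from both ends and both faces. Three slats 22 mm wide run its whole length at y = -69, 0 and +69 mm; two crossbars 20 mm wide join them at x = -48 and +48 mm. Origin: centre of its underside, z up. It starts flat on the shelf.
- stand_grip (a point): Middle of the stand's middle slat, halfway up its 18 mm thickness. On each side of the slat is an open window 47 mm wide (y) and 76 mm long (x) between the crossbars: pinch the 22 mm slat here from above, across its width.
- rack: Low aluminium and steel runner rack fixed on the shelf, under 60 mm high. Origin on the shelf under the middle of its two channels; x = the way a stand is pushed in, z up. Channels from x = -110 to +105 mm: ledges 8 mm above the shelf (inner edges at y = +-62 mm), side walls at y = +-81.5 mm, lips with underside 29 mm up reaching in to y = +-73 mm. Open between, but for 4 mm tie bars.
- rack_mouth (a point): Middle of the rack's mouth, at rack x = -140 mm, 8 mm above the shelf. From here to x = -110 mm the walls flare in by 10 mm a side, the ledges ramp up from 4 mm and the lips bend down. The stand goes in lengthwise (its x along the rack's x, either way round), its outer slats on the ledges, with 1.5 mm play each side and 3 mm above.
- rack_nose (a point): Where the rear (+x) face of the lowered catch nose would be with the keeper frame in its middle place: rack x = -40, y = -66 mm, 20 mm up. Catch and buffer sit on one steel keeper frame clamped up to 16 mm either way along rack x; this point does NOT move with it, the offset is not measured: see or feel it. The catch drops with the stand's middle at about x = +50 mm plus the offset.
- rack_buffer (a point): Middle of the face of the sprung, damped, rubber-faced buffer bar across the far end, free, were the keeper frame in its middle place (rack x = +126 mm, 18 mm up); shifted by the same unmeasured offset. It gives 2 N at first touch, 0.6 N per mm more; the catch drops after about 9 mm of pressing (7.5 N); rigid hard end after 12 mm. Let go, it pushes the stand back about 5 mm against the nose.
- catch (a joint): Lift angle (rad) of the catch, a 0.11 kg steel gravity pawl 12 mm wide on the -y side: pivot 53 mm before its nose (rack -x), 42 mm up, arm sloping down into the path of the outer slat. 0 = hanging on its stop, nose bottom 12.5 mm above the shelf; about 0.27 while lying on a stand that passes under it; back to 0 once the stand's rear end has passed. Then it blocks the way out.
- jar: Glass preserving jar with a wire lever lock, 100 mm diameter, 142 mm tall, bystander. Origin: centre of its underside.
- spoons: Set of four aluminium measuring spoons on a ring, fanned out, 125 mm long, 10 mm high, bystander. Origin at the ring, on the shelf.
- mould: Brown hard silicone muffin mould turned upside down, 165 x 245 mm, 40 mm high, bystander. Origin: middle of its long edge nearest the robot, on the shelf.
- mate: Dark wooden mate cup with a steel straw, 78 mm diameter, 120 mm tall with the straw, bystander. Origin: centre of its underside.
- tin: Square white-painted tin with a steel lid, 87 mm wide, 151 mm tall, bystander. Origin: centre of its underside.
- ladle: Wooden cooking spoon lying on the shelf, 270 mm long, bystander. Origin: about its middle, on the shelf.
- corkmat: Round cork mat, 150 mm diameter, 9 mm thick, bystander. Origin: centre of its underside.

How it is judged:
By the outcome, as a careful person would: the job done as asked, in the order asked, and still so for the second after the job is handed in, with the robot touching nothing.
It also fails if it takes over 67 s, if anything falls off the work surface, if the arm or the gripper's body presses on something with over 40 N, if the wrist force passes 120 N, or if a joint passes its speed limit or range.

## Robot

A 6-joint arm with a two-finger parallel gripper is mounted at the origin on the work surface. World frame = base frame: x ahead of the robot, y to its left, z up, the work surface at z = 0. Lengths are in m, angles in rad, forces in N, time in s.
With the tool pointing down it reaches from about 0.35 to 0.975 m from the base axis. Payload 4.9 kg.
Tool frame: the origin (TCP) lies on the centre line of the jaws, within the pads' length; the fingertips stand 25 mm ahead of it and the grasp point (between the pads) lies 6 mm ahead of it; z points along the fingers, y is the line along which they close (so a half turn about z gives the same grasp; the last joint's range is limited). The gripper opens to 85 mm and grips with 20 to 120 N. Pads are 22 mm wide; open, the fingers measure 114 mm over their backs; the gripper's body (76 mm by 85 mm) begins 54 mm behind the grasp point. The pads swing forward as they close: fully open they stand 13 mm farther back than shut.
Start: joints at [-0.119, 0.053, 1.613, -0, 1.476, -0.119], TCP at [0.625, 0, 0.221] pointing down, gripper open.
Joint ranges: [-3.01, 3.01], [-1.01, 2.22], [0.06, 2.58], [-1.02, 4.17], [0.09, 2.62], [-3.14, 3.14]. Speed limits (rad/s): [2.57, 2.57, 3.14, 3.14, 3.14, 3.14].

## Interface

Orientations are given as a unit quaternion [w, x, y, z].
In Python, from plant import state, grab_frame, get_calibration, job gives the robot as it stands. The module is installed in compiled form; this text tells all that it offers.
- The arm moves only by the tool move_arm, never from a script. Its argument "targets" is a list that holds one entry, the list of rows, each a list of 5 numbers: the opening in per cent of the stroke, from 0 (shut) to 100 (fully open), then the shift along the tool's x, y, z as a fraction of full scale, then the turn about the tool's z as a fraction of full scale. A call has 1 to 5 rows; each row shifts and turns the commanded pose from where the row before left it, along the tool's axes as they then stand; what a row does not reach is not made up. Full scale, the value 1, is 0.6 m for a shift and 6 degrees for a turn. A row lasts 1/12 s, in which the tool goes at most 41.7 mm and 7.16 degrees, less where a joint would pass 70% of its speed; a pose out of reach is approached as far as the arm can. A call with a number of a shift or a turn outside -1 to 1 is refused whole. A call with a gripper value outside its range is refused whole. The fingers move at their own pace and stop on an object; the grip force is fixed at half the most. Time passes only in rows, so rows that do not move let the fingers close. It gives the time, the measured TCP pose, the force, the opening and the grip force at its end, in the units of the state.
- state(): the state, without advancing time (a new reading comes with each control period).
- grab_frame(name): name is "scene" or "side" or "wrist"; returns the picture (480x640x3 uint8, red, green, blue); there is no depth.
- get_calibration(name): a dict with "vertical_fov" (degrees; the focal length in pixels is half the picture's height over the tangent of half this angle, whatever the lens; pixels are square), "cx", "cy" (the principal point, pixels), "R" (3x3) and "t" (3): a world point X has camera coordinates R X + t. Camera axes: x right, y down, z forward; pixel columns grow to the right and rows downward; lengths in m; the calibration is good to about 2 mm. A picture is of the moment at which its call begins: read the wrist's pose just before it. get_calibration takes no time and is no camera call; for the wrist camera it gives the pose at the moment of the call.
- job.job_done(): hands the job in; it is judged then, once.
The state is a dict: "time": time; "joint_pos": joint angles; "joint_vel": joint speeds; "joint_efforts": joint torques, N m; "tool_pos": TCP position; "tool_rot": TCP orientation; "contact_force": force on the tool from outside, world axes, zero at the start; "ft_torque": the same for the moment, N m; "gripper_width": opening from 0.0 (shut) to 1.0 (fully open); "grasp_force": force on a finger pad.
Only numpy, scipy, OpenCV 4.12 (cv2) and the standard library are available. Lean on these libraries where they do the work, as an engineer would, in place of code of your own. Each camera call takes 0.05 s, during which the arm holds its last target. There are 200 camera calls.

## Working session

There is one attempt and no reset: what is moved stays moved. The work goes in short steps, Python scripts to look and compute and a tool call to move; the robot and the scene stay as the last step left them, time stands still between calls to the robot, and variables do not carry over. Pictures are saved under pics/ and viewed, at most 10 in all, crops included, and the job is handed in when it is done.

Besides the shell and the picture viewer there is one more tool, called after "Request:" as a command line: name --argument value ..., lists and objects as JSON in quotes. move_arm: Moves the arm, as the interface text tells. Shift numbers are shares of 0.6 m and turn numbers shares of 6 degrees, none past 1 either way. Its arguments: {"type":"object","properties":{"targets":{"type":"array"}},"required":["targets"]}

```bash
mkdir -p pics
python3 - <<'E'
from plant import *
import cv2,numpy as np
for n in("scene","side","wrist"):
    c=get_calibration(n);print(n,c)
    cv2.imwrite(f"pics/{n}0.png",grab_frame(n)[:,:,::-1])
print(state())
E
```

```text
scene {'vertical_fov': 47.42351500323974, 'cx': 323.0597528294775, 'cy': 243.48864421944617, 'R': array([[-0.61662708,  0.78710749,  0.01525917],
       [ 0.60768079,  0.48820625, -0.6264014 ],
       [-0.50049486, -0.37698336, -0.7793513 ]]), 't': array([ 0.28264612, -0.31200313,  1.7657369 ])}
side {'vertical_fov': 43.79603936656866, 'cx': 317.8409952625129, 'cy': 238.67279217944184, 'R': array([[-0.99924657, -0.03405885, -0.01860878],
       [-0.00375802,  0.56212791, -0.82704177],
       [ 0.03862861, -0.82634872, -0.56183238]]), 't': array([0.52700954, 0.03588102, 1.45656782])}
wrist {'vertical_fov': 66.69021077180558, 'cx': 318.7313493974802, 'cy': 242.57137812526773, 'R': array([[ 9.99998685e-01,  4.44466742e-04, -1.55973195e-03],
       [ 8.59376506e-04, -9.60818151e-01,  2.77178179e-01],
       [-1.37542229e-03, -2.77179155e-01, -9.60817269e-01]]), 't': array([-0.62402412, -0.0358727 ,  0.3789684 ])}
{'time': 0.15, 'joint_pos': array([-1.18978228e-01,  5.32416222e-02,  1.61396994e+00, -2.70167751e-05,
        1.47602449e+00, -1.18996331e-01]), 'joint_vel': array([ 0.00167802, -0.0011165 , -0.00389165,  0.00117037,  0.00048279,
       -0.00069655]), 'joint_efforts': array([ 5.10442842e-04, -3.94241810e+01, -3.70721948e+01, -1.15854355e-04,
        4.61802789e-03,  5.00508997e-05]), 'tool_pos': array([6.24493156e-01, 6.67686221e-05, 2.20228057e-01]), 'tool_rot': array([-6.37582489e-04,  7.07099230e-01,  7.07113854e-01, -5.18520041e-04]), 'contact_force': array([ 0.02183545,  0.36528706, -0.48025203]), 'ft_torque': array([ 0.04245554, -0.01979061,  0.03613268]), 'grasp_force': 0.0, 'gripper_width': 0.9976523577962577}
```

View pics/scene0.png

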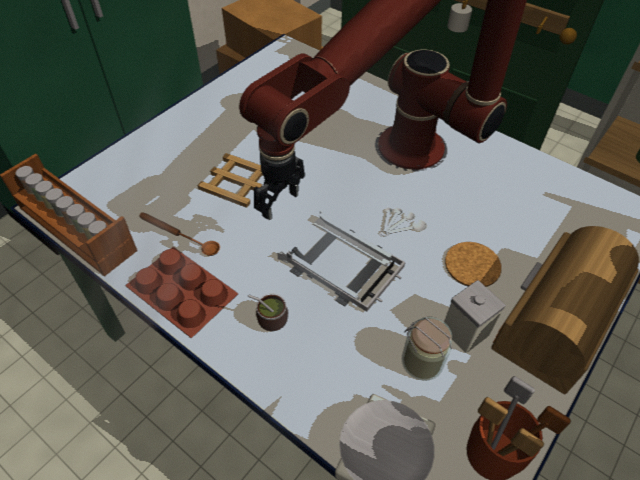

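View pics/side0.png

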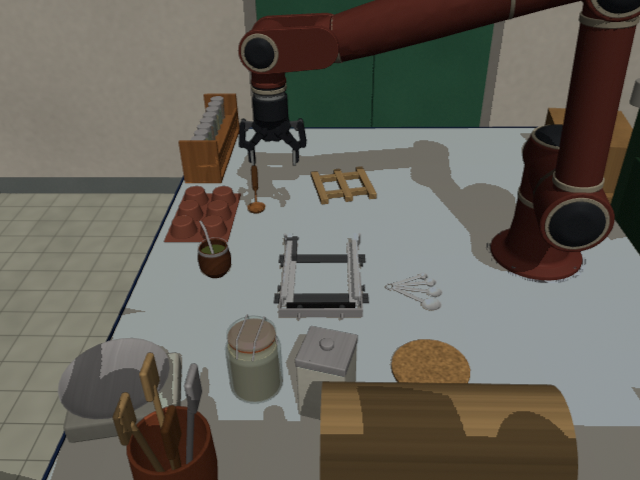

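The scene and side pictures show the stand at about (231,180) scene / (344,185) side. The rack is at (345,260) scene / (322,275) side, with its mouth away from the side camera, so insertion is roughly world +y. I need an enlarged view.

Run:
```python
import cv2,numpy as np
a=cv2.imread("pics/side0.png")[155:335,260:400]; b=cv2.imread("pics/scene0.png")[145:315,190:420]
A=cv2.resize(a,None,fx=3.3,fy=3.3,interpolation=cv2.INTER_CUBIC)
B=cv2.resize(b,None,fx=3.4,fy=3.4,interpolation=cv2.INTER_CUBIC)
cv2.imwrite("pics/c1.png",A);cv2.imwrite("pics/c2.png",B);print(A.shape,B.shape)
```

```text
(594, 462, 3) (578, 782, 3)
```

View pics/c1.png

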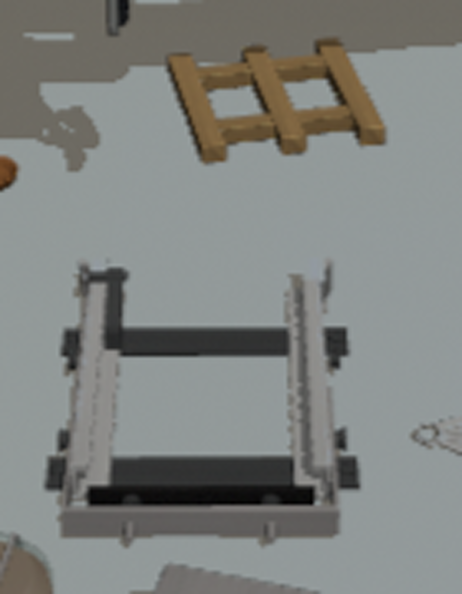

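View pics/c2.png

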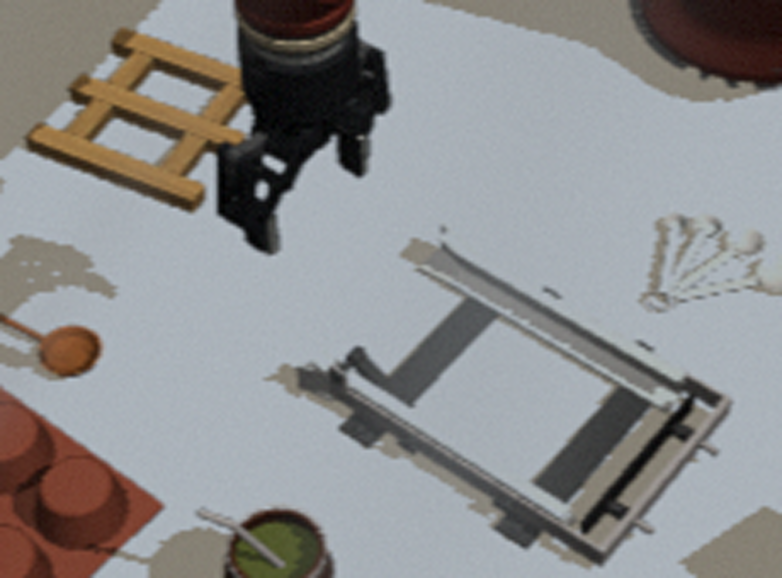

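```bash
cat > h.py <<'E'
from plant import *
import numpy as np,cv2
def ray(c,uv,z):
    f=240/np.tan(np.radians(c["vertical_fov"]/2)); R=c["R"];t=c["t"]
    C=-R.T@t; d=R.T@np.array([(uv[0]-c["cx"])/f,(uv[1]-c["cy"])/f,1]); return C+d*(z-C[2])/d[2]
def proj(c,X):
    f=240/np.tan(np.radians(c["vertical_fov"]/2)); p=c["R"]@np.asarray(X)+c["t"]; return np.array([c["cx"]+f*p[0]/p[2],c["cy"]+f*p[1]/p[2]])
E
python3 - <<'E'
from h import *
c=get_calibration("side"); s=get_calibration("scene")
g=lambda u,v:(260+(u+.5)/3.3-.5,155+(v+.5)/3.3-.5)
k=lambda u,v:(190+(u+.5)/3.4-.5,145+(v+.5)/3.4-.5)
for n,p in dict(LB=(168,55),LF=(203,153),MF=(282,140),MF2=(305,137),MB=(243,48),MB2=(268,45),RB=(340,39),RF=(385,127)).items(): print(n,ray(c,g(*p),.018).round(4))
for n,p in dict(endL=(60,512),endR=(338,507)).items(): print(n,ray(c,g(*p),.035).round(4))
for n,p in dict(endR=(732,400),endL=(605,552)).items(): print('scene',n,ray(s,k(*p),.035).round(4))
for n,p in dict(c1=(27,140),c2=(197,207),m1=(72,90),b=(120,30)).items(): print('scene',n,ray(s,k(*p),.018).round(4))
E
```

```text
LB [ 0.5624 -0.3935  0.018 ]
LF [ 0.5253 -0.2187  0.018 ]
MF [ 0.4593 -0.2404  0.018 ]
MF2 [ 0.4398 -0.2454  0.018 ]
MB [ 0.4943 -0.407   0.018 ]
MB2 [ 0.4715 -0.4129  0.018 ]
RB [ 0.4053 -0.4247  0.018 ]
RF [ 0.3716 -0.2625  0.018 ]
endL [0.6017 0.2563 0.035 ]
endR [0.4258 0.2492 0.035 ]
scene endR [0.4302 0.2493 0.035 ]
scene endL [0.6036 0.252  0.035 ]
scene c1 [ 0.5639 -0.3891  0.018 ]
scene c2 [ 0.5294 -0.2201  0.018 ]
scene m1 [ 0.4953 -0.4036  0.018 ]
scene b [ 0.4118 -0.4261  0.018 ]
```

View pics/wrist0.png

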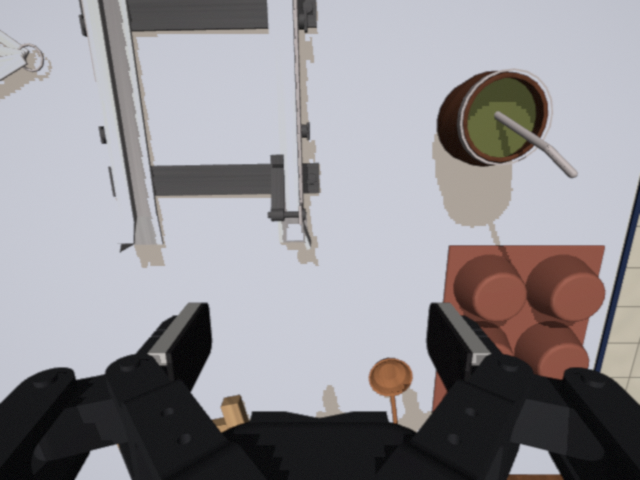

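The wrist view shows the rack mouth at rows ~245, the catch pivot at (288,215) and the tie bars. The stand centre is at about (0.467,-0.325), turned about 12°. All sizes agree. I'll move to a waypoint that puts the rack mid-picture.

Request:
move_arm --targets '[[[100,-0.039,-0.061,-0.01,0],[100,-0.039,-0.061,-0.01,0],[100,-0.039,-0.061,-0.01,0],[100,0,0,0,0],[100,0,0,0,0]]]'

```text
time: 0.57
tool_pos: [0.5196, -0.0675, 0.2385]
tool_rot: [0.0, 0.708, 0.706, 0.0]
contact_force: [0.2, 0.5, -0.2]
gripper_width: 1.002
grasp_force: 0.0
```

Run:
```python
from h import *
import pickle
s=state();c=get_calibration("wrist");im=grab_frame("wrist")[:,:,::-1]
pickle.dump(c,open("c1.pkl","wb"));cv2.imwrite("pics/w1.png",im)
print(s["tool_pos"],s["tool_rot"],np.abs(s["joint_vel"]).max())
ps=[proj(c,(x,y,.02)) for x in(.4,.63) for y in(-.06,.28)];print(ps)
u0,v0=np.min(ps,0).astype(int);u1,v1=np.max(ps,0).astype(int);u0=max(u0,0);v0=max(v0,0)
k=min(800/(u1-u0),600/(v1-v0));print(u0,v0,k)
cv2.imwrite("pics/w1c.png",cv2.resize(im[v0:v1,u0:u1],None,fx=k,fy=k,interpolation=cv2.INTER_CUBIC)[:600,:800])
```

```text
[ 0.51958297 -0.06747835  0.23851468] [3.95889097e-04 7.07915789e-01 7.06296672e-01 3.01740829e-04] 0.04691622807818547
[array([201.97016837, 201.67920405]), array([ 161.81435301, -237.51398965]), array([425.97839321, 201.21833328]), array([ 461.27117642, -237.85297529])]
161 0 2.6666666666666665
```

View pics/w1c.png

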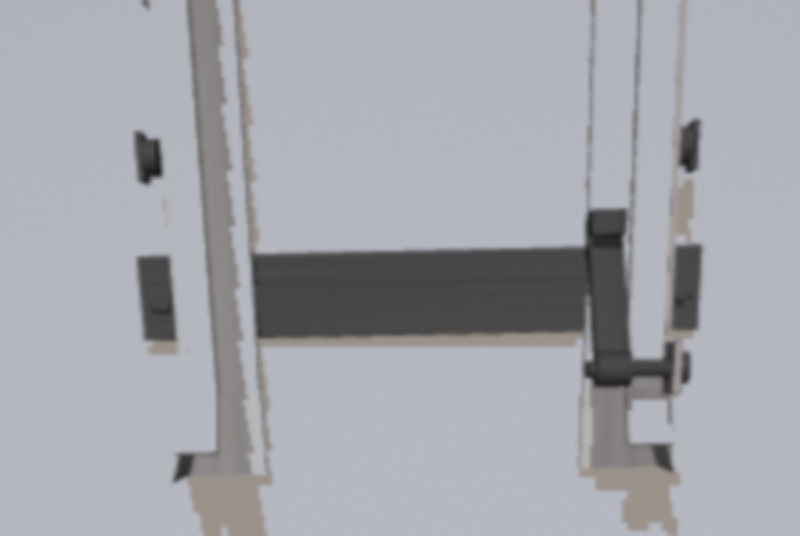

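Run:
```python
from h import *
import pickle
c=pickle.load(open("c1.pkl","rb")); k=2.6667
g=lambda u,v:(161+(u+.5)/k-.5,(v+.5)/k-.5)
for n,p,z in [("ledL0",(238,10),.004),("ledL1",(257,300),.004),("ledL2",(266,465),.004),("ledR0",(590,10),.004),("ledR1",(586,300),.004),("ledR2",(583,465),.004),
 ("lipL0",(190,10),.031),("lipL1",(216,440),.031),("lipR0",(638,10),.031),("lipR1",(628,440),.031),
 ("tieL",(256,255),.004),("tieR",(585,248),.004),("tieL2",(258,337),.004),("tieR2",(583,332),.004),
 ("mouthL",(230,476),.004),("mouthR",(625,470),.004),("nose_top",(607,210),.035),("noseface top",(607,240),.028),("pivot",(612,370),.042)]:
    print(n,ray(c,g(*p),z).round(4))
```

```text
ledL0 [0.4563 0.1229 0.004 ]
ledL1 [0.4582 0.0276 0.004 ]
ledL2 [ 0.4588 -0.0337  0.004 ]
ledR0 [0.579  0.1228 0.004 ]
ledR1 [0.5819 0.0273 0.004 ]
ledR2 [ 0.5835 -0.0339  0.004 ]
lipL0 [0.4451 0.1146 0.031 ]
lipL1 [ 0.4453 -0.0221  0.031 ]
lipR0 [0.5904 0.1144 0.031 ]
lipR1 [ 0.595  -0.0224  0.031 ]
tieL [0.4586 0.0433 0.004 ]
tieR [0.5807 0.0455 0.004 ]
tieL2 [0.458  0.0143 0.004 ]
tieR2 [0.5813 0.0159 0.004 ]
mouthL [ 0.4444 -0.0379  0.004 ]
mouthR [ 0.6001 -0.0359  0.004 ]
nose_top [0.5827 0.0541 0.035 ]
noseface top [0.5844 0.0455 0.028 ]
pivot [0.5858 0.0022 0.042 ]
```

The rack sizes check: ledges 124 mm apart, lips about 147 mm. The origin is about (0.5185,0.103), yaw is +1.1°, and the keeper offset from pivot and nose is about -9 mm. Next: go over the stand, turn, and lower part way.

Request:
move_arm --targets '[[[60,-0.061,-0.012,0,0],[60,-0.061,-0.012,0,0],[60,-0.061,-0.012,0,0],[60,-0.061,-0.012,0,0],[60,-0.061,-0.012,0,0]]]'

```text
time: 1.03
tool_pos: [0.4852, -0.2508, 0.2379]
tool_rot: [-0.0, 0.707, 0.708, 0.0]
contact_force: [0.4, -0.5, -0.1]
gripper_width: 0.601
grasp_force: 0.0
```

Request:
move_arm --targets '[[[60,-0.061,-0.012,0.06,0],[60,-0.061,-0.012,0.06,0],[60,0,0,0.06,-1],[60,0,0,0.03,-1],[60,0,0,0,0]]]'

```text
time: 1.45
tool_pos: [0.4707, -0.3062, 0.1196]
tool_rot: [-0.006, 0.629, 0.778, 0.0]
contact_force: [-0.2, 1.2, -1.1]
gripper_width: 0.6
grasp_force: 0.0
```

Run:
```python
from h import *
from scipy.spatial.transform import Rotation as Ro
s=state();q=s["tool_rot"];M=Ro.from_quat(np.r_[q[1:],q[0]]).as_matrix();print(s["tool_pos"],M.round(4),s["gripper_width"])
im=grab_frame("side")[:,:,::-1]; c=get_calibration("side")
w=grab_frame("wrist")[:,:,::-1]
cv2.imwrite("pics/g.png",np.hstack([cv2.resize(w,(440,330)),cv2.resize(im[130:230,270:390],(360,300))[:330].copy() if 0 else cv2.copyMakeBorder(cv2.resize(im[130:230,270:390],(360,300)),0,30,0,0,0)]))
```

```text
[ 0.47074702 -0.30621663  0.11964475] [[-0.2094  0.9778 -0.0086]
 [ 0.9778  0.2095  0.0078]
 [ 0.0094 -0.0068 -0.9999]] 0.5999591352555352
```

View pics/g.png

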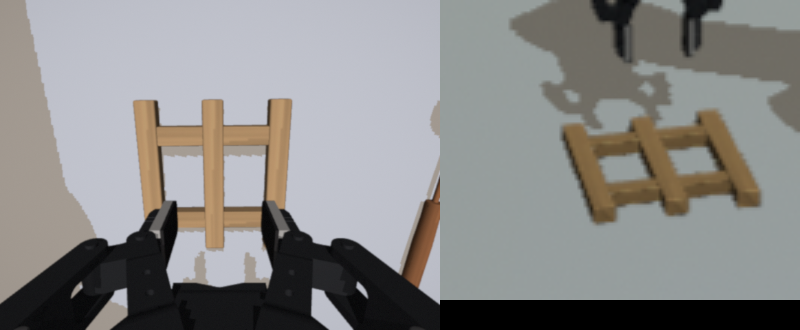

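The wrist view shows the stand with the middle slat running from (212,100) to (214,247) in this picture, between the fingers and nearly parallel to the tool. I'll compute the fine correction.

Run:
```python
from h import *
from scipy.spatial.transform import Rotation as Ro
s=state();q=s["tool_rot"];M=Ro.from_quat(np.r_[q[1:],q[0]]).as_matrix();p=s["tool_pos"];c=get_calibration("wrist");print(p,np.degrees(np.arctan2(-M[0,0],M[1,0])))
for n,u in dict(mfL=(202,100),mfR=(223,100),mbL=(205.5,247),mbR=(223,247),fL=(133,101),fR=(291,98)).items():
    X=ray(c,(u[0]/.6875,u[1]/.6875),.018);print(n,X.round(4),(M.T@(X-p)).round(4))
```

```text
[ 0.47360644 -0.3080061   0.12570309] 11.907742472723672
mfL [ 0.4431 -0.2475  0.018 ] [ 0.0654 -0.0172  0.1078]
mfR [ 0.4638 -0.2431  0.018 ] [0.0654 0.0039 0.1078]
mbL [ 0.4791 -0.4129  0.018 ] [-0.1039 -0.0161  0.1076]
mbR [ 0.4995 -0.4086  0.018 ] [-0.1039  0.0047  0.1075]
fL [ 0.3754 -0.2628  0.018 ] [ 0.0644 -0.0867  0.1079]
fR [ 0.5301 -0.2271  0.018 ] [0.0673 0.0721 0.1077]
```

Request:
move_arm --targets '[[[60,-0.032,-0.01,0,0],[60,0,0,0.06,0],[60,0,0,0.06,0],[60,0,0,0.025,0],[60,0,0,0,0]]]'

```text
time: 1.97
tool_pos: [0.4705, -0.3269, 0.0371]
tool_rot: [-0.002, 0.63, 0.777, 0.0]
contact_force: [0.7, 0.2, -0.6]
gripper_width: 0.604
grasp_force: 0.0
```

Request:
move_arm --targets '[[[60,0,0,0,0],[60,0,0,0,0],[60,0,0,0,0]]]'

```text
time: 2.22
tool_pos: [0.4734, -0.33, 0.0428]
tool_rot: [0.003, 0.629, 0.777, -0.0]
contact_force: [0.0, -0.3, 0.0]
gripper_width: 0.6
grasp_force: 0.0
```

Request:
move_arm --targets '[[[60,0.003,0,0.01,0],[60,0,0,0.009,0],[60,0,0,0,0],[60,0,0,0,0],[60,0,0,0,0]]]'

```text
time: 2.63
tool_pos: [0.4707, -0.3267, 0.0279]
tool_rot: [-0.0, 0.629, 0.777, 0.0]
contact_force: [0.2, -0.1, -0.2]
gripper_width: 0.601
grasp_force: 0.0
```

Request:
move_arm --targets '[[[0,0,0,0,0],[0,0,0,0,0],[0,0,0,0,0],[0,0,0,0,0],[0,0,0,0,0]]]'

```text
time: 3.05
tool_pos: [0.4709, -0.3268, 0.0281]
tool_rot: [0.0, 0.629, 0.777, -0.0]
contact_force: [-0.8, -0.3, 0.4]
gripper_width: -0.001
grasp_force: 0.0
```

Request:
move_arm --targets '[[[0,0,0,0,0],[0,0,0,0,0],[0,0,0,0,0],[0,0,0,0,0],[0,0,0,0,0]]]'

```text
time: 3.47
tool_pos: [0.4708, -0.3268, 0.028]
tool_rot: [-0.0, 0.629, 0.777, -0.0]
contact_force: [-0.0, 0.6, 0.0]
gripper_width: -0.002
grasp_force: 0.0
```

The fingers shut on nothing. I'll look before anything else moves.

Run:
```python
from h import *
s=state();print(s["tool_pos"],s["tool_rot"])
a=grab_frame("side")[:,:,::-1]; w=grab_frame("wrist")[:,:,::-1];d=grab_frame("scene")[:,:,::-1]
A=cv2.resize(a[130:230,270:390],(400,333));B=cv2.resize(d[120:240,160:304],(400,333))
cv2.imwrite("pics/g2.png",np.vstack([np.hstack([A,B]),np.hstack([cv2.resize(w,(356,267)),np.zeros((267,444,3),np.uint8)])]))
c=get_calibration("side");print(proj(c,s["tool_pos"]-[0,0,.025]))
```

```text
[ 0.47082038 -0.32680464  0.02802691] [-3.00779354e-06  6.29335049e-01  7.77134092e-01 -6.51202639e-06]
[341.00267936 186.57377587]
```

View pics/g2.png

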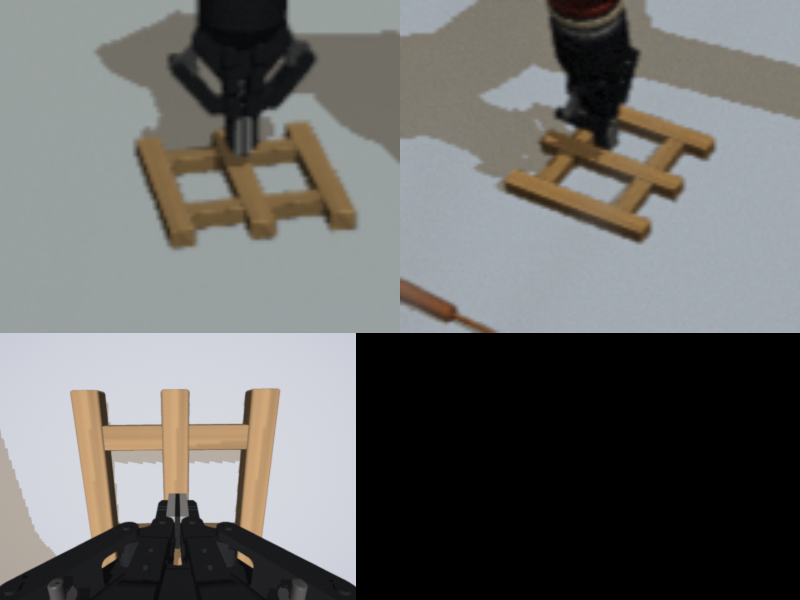

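The shut fingertips, at (240,152) in the left crop and (605,145) in the right, lie above the slat rather than around it. I'll triangulate the real tip.

Run:
```python
from h import *
from scipy.optimize import least_squares
s=state();p=s["tool_pos"]
a=(270+241/3.333,130+153/3.333); b=(160+(605-400)/2.778,120+147/2.778)
C1,C2=get_calibration("side"),get_calibration("scene")
print(a,b,"expected tip",proj(C1,p-[0,0,.025]),proj(C2,p-[0,0,.025]))
r=least_squares(lambda X:np.r_[proj(C1,X)-a,proj(C2,X)-b],p);print(r.x.round(4),r.fun.round(2))
c=get_calibration("wrist")
for u in [(177,495),(175,390),(175,448),(175,424)]:
    print([ray(c,(u[0]/.55625,(u[1]-333)/.55625),z).round(4) for z in (.018,.03)])
print("wrist tip exp",(proj(c,p-[0,0,.025])*.55625+[0,333]).round(1),(proj(c,p-[0,0,0])*.55625+[0,333]).round(1))
```

```text
(342.3072307230723, 175.9045904590459) (233.7940964722822, 172.91576673866092) expected tip [341.00476513 186.57544014] [235.39853344 181.48303283]
[ 0.4677 -0.3315  0.0348] [-0.19  0.26  0.02 -0.33]
[array([ 0.4708, -0.3276,  0.018 ]), array([ 0.4697, -0.3224,  0.03  ])]
[array([ 0.4515, -0.2442,  0.018 ]), array([ 0.4518, -0.2452,  0.03  ])]
[array([ 0.4606, -0.2874,  0.018 ]), array([ 0.4602, -0.2852,  0.03  ])]
[array([ 0.4566, -0.2687,  0.018 ]), array([ 0.4566, -0.2679,  0.03  ])]
wrist tip exp [177.2 487.8] [177.2 499.1]
```

Run:
```python
from h import *
s=state();c=get_calibration("wrist");C=-c["R"].T@c["t"];print("cam",C,"rel tool",C-s["tool_pos"],s["joint_pos"],s["joint_vel"].round(3),s["joint_efforts"].round(2),s["contact_force"],s["ft_torque"],s["gripper_width"])
g=lambda u,v:(u/.55625,(v-333)/.55625)
a,b,m1,m2=[ray(c,g(*u),.018) for u in[(71,391),(279,389),(162,390),(189,390)]]
print(np.linalg.norm(a-b),np.linalg.norm(m1-m2),(a+b)/2)
im=cv2.imread("pics/g2.png")
```

```text
cam [ 0.45603236 -0.25752291  0.18103248] rel tool [-0.01478192  0.06927823  0.15300915] [-7.36588563e-01  1.29636441e-01  1.87497671e+00 -2.38042304e-05
  1.13699249e+00 -9.46025953e-01] [-0.001  0.     0.002 -0.001  0.001  0.001] [ -0.   -37.48 -31.78  -0.     0.    -0.  ] [ 0.15924801  1.27284268 -0.40548169] [ 0.02058236  0.02964765 -0.00394596] 0.0023605200274981002
0.15661042327412394 0.02032784662146485 [ 0.45141186 -0.2442071   0.018     ]
```

The evidence says the real tips are at z≈0.02–0.035, higher than TCP−25 mm would give. The slat is well centred. I'll open, go down in small steps watching the force, and close again.

Request:
move_arm --targets '[[[60,0,0,0,0],[60,0,0,0,0],[60,0,0,0,0],[60,0,0,0,0]]]'

```text
time: 3.95
tool_pos: [0.4708, -0.3268, 0.028]
tool_rot: [-0.0, 0.629, 0.777, -0.0]
contact_force: [0.4, 0.2, -0.2]
gripper_width: 0.562
grasp_force: 0.0
```

Request:
move_arm --targets '[[[60,0,0,0.006,0],[60,0,0,0.006,0],[60,0,0,0,0],[60,0,0,0,0]]]'

```text
time: 4.28
tool_pos: [0.4705, -0.3265, 0.0202]
tool_rot: [-0.001, 0.629, 0.777, 0.0]
contact_force: [0.1, 1.0, -0.6]
gripper_width: 0.596
grasp_force: 0.0
```

Request:
move_arm --targets '[[[60,0,0,0.006,0],[60,0,0,0.006,0],[60,0,0,0,0],[60,0,0,0,0]]]'

```text
time: 4.62
tool_pos: [0.4706, -0.3266, 0.0131]
tool_rot: [-0.0, 0.629, 0.777, 0.0]
contact_force: [-0.0, 0.2, 0.4]
gripper_width: 0.603
grasp_force: 0.0
```

Request:
move_arm --targets '[[[0,0,0,0,0],[0,0,0,0,0],[0,0,0,0,0],[0,0,0,0,0],[0,0,0,0,0]]]'

```text
time: 5.03
tool_pos: [0.4709, -0.3269, 0.0138]
tool_rot: [0.0, 0.629, 0.777, -0.0]
contact_force: [-0.5, -1.0, 0.3]
gripper_width: -0.005
grasp_force: 0.0
```

Request:
move_arm --targets '[[[0,0,0,0,0],[0,0,0,0,0]]]'

```text
time: 5.2
tool_pos: [0.4708, -0.3268, 0.0137]
tool_rot: [0.0, 0.629, 0.777, -0.0]
contact_force: [-0.5, -0.2, -0.6]
gripper_width: 0.0
grasp_force: 0.0
```

Consistent with tips about 7 mm above the reported TCP z. Next: 16 mm further down, checking force.

Request:
move_arm --targets '[[[60,0,0,0,0],[60,0,0,0,0],[60,0,0,0,0],[60,0,0,0,0],[60,0,0,0,0]]]'

```text
time: 5.62
tool_pos: [0.4708, -0.3268, 0.0137]
tool_rot: [-0.0, 0.629, 0.777, -0.0]
contact_force: [0.2, 0.5, 0.6]
gripper_width: 0.602
grasp_force: 0.0
```

Request:
move_arm --targets '[[[60,0,0,0.007,0],[60,0,0,0.007,0],[60,0,0,0,0],[60,0,0,0,0]]]'

```text
time: 5.95
tool_pos: [0.4704, -0.3264, 0.0045]
tool_rot: [-0.001, 0.629, 0.777, 0.0]
contact_force: [-0.1, -0.2, -0.0]
gripper_width: 0.599
grasp_force: 0.0
```

Request:
move_arm --targets '[[[60,0,0,0.006,0],[60,0,0,0.006,0],[60,0,0,0,0],[60,0,0,0,0]]]'

```text
time: 6.28
tool_pos: [0.4706, -0.3265, -0.0024]
tool_rot: [-0.0, 0.629, 0.777, 0.0]
contact_force: [0.3, 0.1, -0.1]
gripper_width: 0.596
grasp_force: 0.0
```

Request:
move_arm --targets '[[[0,0,0,0,0],[0,0,0,0,0],[0,0,0,0,0],[0,0,0,0,0],[0,0,0,0,0]]]'

```text
time: 6.7
tool_pos: [0.4711, -0.3271, -0.0015]
tool_rot: [0.0, 0.629, 0.777, -0.0]
contact_force: [-1.4, 0.2, 1.7]
gripper_width: 0.235
grasp_force: 61.3
```

Gripped (20 mm, 61 N). Next: lift 15 mm, turn 10.9°, carry to the front of the mouth.

Request:
move_arm --targets '[[[0,0,0,-0.0125,0],[0,0,0,-0.0125,0],[0,0,0,0,0.91],[0,0,0,0,0.91],[0,0,0,0,0]]]'

```text
time: 7.12
tool_pos: [0.4708, -0.3267, 0.0134]
tool_rot: [0.0, 0.701, 0.713, 0.0]
contact_force: [-0.7, -0.0, -2.0]
gripper_width: 0.233
grasp_force: 60.7
```

Request:
move_arm --targets '[[[0,0.061,0.0185,0,0],[0,0.061,0.0185,0,0],[0,0.061,0.0185,0,0],[0,0.061,0.0185,0,0],[0,0.061,0.0185,0,0]]]'

```text
time: 7.53
tool_pos: [0.5229, -0.1411, 0.0132]
tool_rot: [-0.0, 0.7, 0.715, 0.0]
contact_force: [0.9, -1.1, -2.4]
gripper_width: 0.236
grasp_force: 60.8
```

Request:
move_arm --targets '[[[0,0,0,0,0],[0,0,0,0,0],[0,0,0,0,0],[0,0,0,0,0],[0,0,0,0,0]]]'

```text
time: 7.95
tool_pos: [0.5227, -0.1441, 0.0131]
tool_rot: [0.0, 0.701, 0.713, -0.0]
contact_force: [0.0, -0.8, -2.8]
gripper_width: 0.237
grasp_force: 60.7
```

Run:
```python
from h import *
import pickle
from scipy.spatial.transform import Rotation as Ro
s=state();q=s["tool_rot"];M=Ro.from_quat(np.r_[q[1:],q[0]]).as_matrix();print(s["tool_pos"].round(4),np.degrees(np.arctan2(-M[0,0],M[1,0])),s["contact_force"].round(2),s["gripper_width"])
c=get_calibration("wrist");w=grab_frame("wrist")[:,:,::-1];a=grab_frame("side")[:,:,::-1]
pickle.dump((c,s["tool_pos"],M),open("c2.pkl","wb"))
W=cv2.resize(w[0:400,110:530],(630,600));A=a[130:330,260:345]
cv2.imwrite("pics/h.png",np.hstack([W,cv2.copyMakeBorder(cv2.resize(A,(170,400)),0,200,0,0,0)]))
```

```text
[ 0.5227 -0.1441  0.0131] 1.002719732325919 [ 0.03 -0.8  -2.78] 0.237438247437955
```

View pics/h.png

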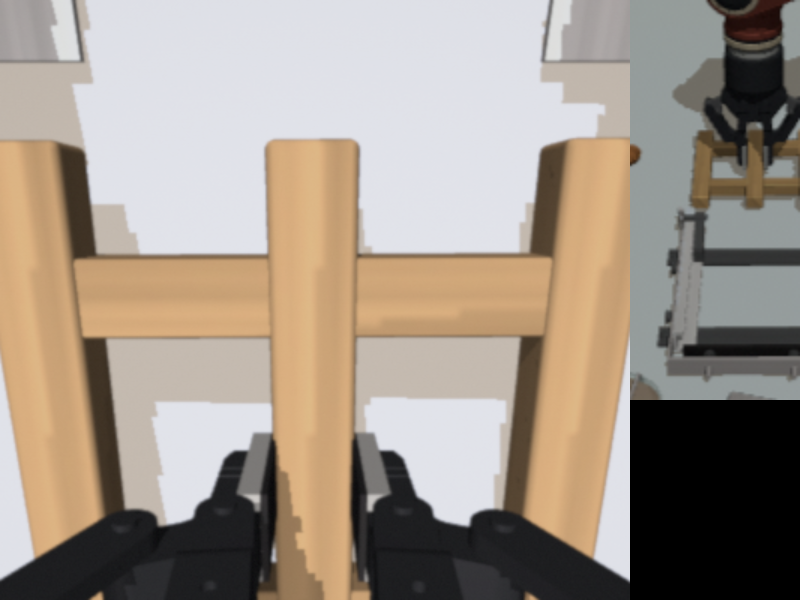

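The wrist view shows the stand held square. The middle slat's front is at (266–357,142), and the rack ledge ends' inner corners are at (83,61) and (543,61). I'll compute alignment and stand height.

Run:
```python
from h import *
import pickle
c,p,M=pickle.load(open("c2.pkl","rb"))
g=lambda u,v:(110+(u+.5)/1.5-.5,(v+.5)/1.5-.5)
for zt in(.030,.0326,.035):
    L,R,iL,iR,cb1,cb2=[ray(c,g(*u),zt) for u in[(267,143),(357,143),(58,144),(567,141),(76,258),(551,255)]]
    print(zt,"slat w",np.linalg.norm(R-L).round(4),"inner gap",np.linalg.norm(iR-iL).round(4),"mid",((L+R)/2).round(4),((iL+iR)/2).round(4), "yaw",np.degrees(np.arctan2((iR-iL)[1],(iR-iL)[0])).round(2),"tool",(M.T@((L+R)/2-p)).round(4))
    print("  xbar yaw",np.degrees(np.arctan2((cb2-cb1)[1],(cb2-cb1)[0])).round(2))
a,b=[ray(c,g(*u),.004) for u in[(83,61),(543,61)]]
print("ledge ends",a.round(4),b.round(4),np.linalg.norm(b-a).round(4),((a+b)/2).round(4))
```

```text
0.03 slat w 0.0209 inner gap 0.118 mid [ 0.5208 -0.0592  0.03  ] [ 0.5209 -0.0591  0.03  ] yaw 1.35 tool [ 0.0849 -0.0004 -0.0169]
  xbar yaw 1.38
0.0326 slat w 0.0205 inner gap 0.1157 mid [ 0.5208 -0.0595  0.0326] [ 0.5209 -0.0593  0.0326] yaw 1.35 tool [ 0.0846 -0.0004 -0.0195]
  xbar yaw 1.38
0.035 slat w 0.0201 inner gap 0.1136 mid [ 0.5208 -0.0597  0.035 ] [ 0.5209 -0.0596  0.035 ] yaw 1.35 tool [ 0.0844 -0.0004 -0.0219]
  xbar yaw 1.38
ledge ends [ 0.4595 -0.0373  0.004 ] [ 0.5817 -0.0351  0.004 ] 0.1223 [ 0.5206 -0.0362  0.004 ]
```

Alignment is within about 0.5 mm and yaw within 0.4°. Lower to about 9.5 mm above the shelf and feed in slowly.

Request:
move_arm --targets '[[[0,0,0,0.0085,0],[0,0.01,0,0,0],[0,0.015,0,0,0],[0,0.015,0,0,0],[0,0,0,0,0]]]'

```text
time: 8.47
tool_pos: [0.522, -0.1168, 0.0076]
tool_rot: [-0.001, 0.7, 0.714, 0.0]
contact_force: [-1.0, -0.3, -2.4]
gripper_width: 0.236
grasp_force: 60.8
```

Request:
move_arm --targets '[[[0,0.01,0,0,0],[0,0.01,0,0,0],[0,0.01,0,0,0],[0,0.01,0,0,0],[0,0,0,0,0]]]'

```text
time: 8.88
tool_pos: [0.5218, -0.0936, 0.0079]
tool_rot: [-0.0, 0.7, 0.714, 0.0]
contact_force: [-0.8, 0.0, -2.1]
gripper_width: 0.235
grasp_force: 60.8
```

Request:
move_arm --targets '[[[0,0.01,0,0,0],[0,0.01,0,0,0],[0,0.01,0,0,0],[0,0,0,0,0],[0,0,0,0,0]]]'

```text
time: 9.3
tool_pos: [0.5216, -0.0764, 0.0079]
tool_rot: [-0.0, 0.7, 0.714, -0.0]
contact_force: [-0.1, -0.3, -2.8]
gripper_width: 0.238
grasp_force: 60.8
```

Request:
move_arm --targets '[[[0,0.012,0,0,0],[0,0.012,0,0,0],[0,0.012,0,0,0],[0,0.012,0,0,0],[0,0,0,0,0]]]'

```text
time: 9.72
tool_pos: [0.5208, -0.0465, 0.0077]
tool_rot: [-0.0, 0.7, 0.714, 0.0]
contact_force: [0.1, 0.3, -2.9]
gripper_width: 0.236
grasp_force: 60.7
```

Request:
move_arm --targets '[[[0,0.012,0,0,0],[0,0.012,0,0,0],[0,0.012,0,0,0],[0,0.012,0,0,0],[0,0,0,0,0]]]'

```text
time: 10.13
tool_pos: [0.5203, -0.0177, 0.0078]
tool_rot: [-0.0, 0.7, 0.714, 0.0]
contact_force: [0.8, 0.2, -3.6]
gripper_width: 0.235
grasp_force: 60.7
```

Request:
move_arm --targets '[[[0,0.012,0,0,0],[0,0.012,0,0,0],[0,0.012,0,0,0],[0,0.012,0,0,0],[0,0,0,0,0]]]'

```text
time: 10.55
tool_pos: [0.5199, 0.011, 0.0079]
tool_rot: [-0.0, 0.7, 0.714, 0.0]
contact_force: [0.9, 0.6, -3.3]
gripper_width: 0.237
grasp_force: 60.7
```

Request:
move_arm --targets '[[[0,0.012,0,0,0],[0,0.012,0,0,0],[0,0.012,0,0,0],[0,0.012,0,0,0],[0,0,0,0,0]]]'

```text
time: 10.97
tool_pos: [0.5193, 0.0397, 0.0079]
tool_rot: [-0.0, 0.7, 0.714, 0.0]
contact_force: [0.3, 0.7, -3.3]
gripper_width: 0.233
grasp_force: 60.7
```

The catch is riding on the stand (about 0.5 N extra downward). Continue to just before the expected first touch (y≈0.136).

Request:
move_arm --targets '[[[0,0.012,0,0,0],[0,0.012,0,0,0],[0,0.012,0,0,0],[0,0.012,0,0,0],[0,0,0,0,0]]]'

```text
time: 11.38
tool_pos: [0.5188, 0.0686, 0.0079]
tool_rot: [-0.0, 0.7, 0.714, 0.0]
contact_force: [0.2, -0.8, -2.8]
gripper_width: 0.235
grasp_force: 60.7
```

Request:
move_arm --targets '[[[0,0.012,0,0,0],[0,0.012,0,0,0],[0,0.012,0,0,0],[0,0.012,0,0,0],[0,0,0,0,0]]]'

```text
time: 11.8
tool_pos: [0.5183, 0.0974, 0.0079]
tool_rot: [-0.0, 0.7, 0.714, 0.0]
contact_force: [0.2, -0.3, -3.6]
gripper_width: 0.237
grasp_force: 60.7
```

Request:
move_arm --targets '[[[0,0.01,0,0,0],[0,0.01,0,0,0],[0,0.01,0,0,0],[0,0,0,0,0],[0,0,0,0,0]]]'

```text
time: 12.22
tool_pos: [0.518, 0.1144, 0.0079]
tool_rot: [-0.0, 0.7, 0.714, 0.0]
contact_force: [0.0, 0.1, -3.6]
gripper_width: 0.235
grasp_force: 60.7
```

Request:
move_arm --targets '[[[0,0,0,0,0],[0,0,0,0,0],[0,0,0,0,0]]]'

```text
time: 12.47
tool_pos: [0.518, 0.1138, 0.0079]
tool_rot: [-0.0, 0.7, 0.714, -0.0]
contact_force: [0.5, 0.6, -3.4]
gripper_width: 0.234
grasp_force: 60.7
```

Request:
move_arm --targets '[[[0,0.007,0,0,0],[0,0.007,0,0,0],[0,0.007,0,0,0],[0,0,0,0,0],[0,0,0,0,0]]]'

```text
time: 12.88
tool_pos: [0.5178, 0.127, 0.008]
tool_rot: [-0.0, 0.7, 0.714, 0.0]
contact_force: [0.4, 0.7, -2.0]
gripper_width: 0.235
grasp_force: 60.7
```

Request:
move_arm --targets '[[[0,0.005,0,0,0],[0,0,0,0,0],[0,0,0,0,0]]]'

```text
time: 13.13
tool_pos: [0.5177, 0.1297, 0.0079]
tool_rot: [-0.0, 0.7, 0.714, 0.0]
contact_force: [0.2, -0.1, -3.4]
gripper_width: 0.236
grasp_force: 60.7
```

Request:
move_arm --targets '[[[0,0.005,0,0,0],[0,0,0,0,0],[0,0,0,0,0]]]'

```text
time: 13.38
tool_pos: [0.5176, 0.1327, 0.0079]
tool_rot: [-0.0, 0.7, 0.714, 0.0]
contact_force: [1.0, -0.4, -2.7]
gripper_width: 0.238
grasp_force: 60.7
```

Request:
move_arm --targets '[[[0,0.005,0,0,0],[0,0,0,0,0],[0,0,0,0,0]]]'

```text
time: 13.63
tool_pos: [0.5174, 0.1353, 0.0078]
tool_rot: [0.0, 0.7, 0.714, -0.0]
contact_force: [-0.5, -2.5, -2.3]
gripper_width: 0.236
grasp_force: 60.7
```

First touch at y≈0.1348, as predicted, so the catch should drop near 0.1435–0.144.

Request:
move_arm --targets '[[[0,0.005,0,0,0],[0,0,0,0,0],[0,0,0,0,0],[0,0,0,0,0]]]'

```text
time: 13.97
tool_pos: [0.5173, 0.1381, 0.0077]
tool_rot: [-0.0, 0.7, 0.714, -0.001]
contact_force: [-1.7, -4.6, -2.0]
gripper_width: 0.234
grasp_force: 60.8
```

Request:
move_arm --targets '[[[0,0.005,0,0,0],[0,0,0,0,0],[0,0,0,0,0],[0,0,0,0,0]]]'

```text
time: 14.3
tool_pos: [0.5172, 0.1409, 0.0077]
tool_rot: [0.0, 0.7, 0.714, -0.001]
contact_force: [-2.5, -6.0, -2.6]
gripper_width: 0.236
grasp_force: 60.8
```

Run:
```python
from plant import *
import cv2
cv2.imwrite("pics/pre.png",grab_frame("side")[:,:,::-1]);s=state();print(s["tool_pos"],s["contact_force"])
```

```text
[0.5171832  0.140925   0.00772416] [-1.64571941 -5.33974235 -2.63125372]
```

Request:
move_arm --targets '[[[0,0.002,0,0,0],[0,0,0,0,0],[0,0,0,0,0],[0,0,0,0,0]]]'

```text
time: 14.68
tool_pos: [0.5171, 0.142, 0.0077]
tool_rot: [0.0, 0.7, 0.714, -0.001]
contact_force: [-1.8, -6.6, -3.8]
gripper_width: 0.237
grasp_force: 60.8
```

Request:
move_arm --targets '[[[0,0.002,0,0,0],[0,0,0,0,0],[0,0,0,0,0],[0,0,0,0,0]]]'

```text
time: 15.02
tool_pos: [0.5172, 0.143, 0.0078]
tool_rot: [0.0, 0.7, 0.714, -0.001]
contact_force: [-2.6, -7.5, -1.2]
gripper_width: 0.233
grasp_force: 60.9
```

Run:
```python
from h import *
a=cv2.imread("pics/pre.png").astype(int);b=grab_frame("side")[:,:,::-1];cv2.imwrite("pics/post1.png",b)
c=get_calibration("side");u,v=proj(c,(.585,.05,.03)).astype(int);print(u,v,proj(c,(.586,.002,.042)))
d=np.abs(a-b).max(2)[v-30:v+15,u-14:u+14];print(d.max(),(d>30).sum(),np.argwhere(d>30)[:12]+[v-30,u-14])
s=state();print(s["tool_pos"],s["contact_force"])
```

```text
292 254 [293.44845785 238.70043982]
53 9 [[235 287]
 [236 288]
 [248 302]
 [248 303]
 [257 292]
 [257 293]
 [257 294]
 [263 297]
 [268 293]]
[0.51716453 0.14297811 0.00786659] [-2.67936254 -6.81723203 -2.27141804]
```

Request:
move_arm --targets '[[[0,0.002,0,0,0],[0,0,0,0,0],[0,0,0,0,0],[0,0,0,0,0]]]'

```text
time: 15.4
tool_pos: [0.5171, 0.144, 0.0078]
tool_rot: [0.0, 0.7, 0.714, -0.001]
contact_force: [-2.4, -8.4, -1.2]
gripper_width: 0.234
grasp_force: 60.9
```

Run:
```python
from h import *
pre=cv2.imread("pics/pre.png");p1=cv2.imread("pics/post1.png");b=grab_frame("side")[:,:,::-1];cv2.imwrite("pics/post2.png",b)
d=np.abs(p1.astype(int)-b).max(2)[224:275,275:312];print(d.max(),(d>30).sum(),(np.argwhere(d>30)+[224,275]).tolist()[:30])
F=[]
for _ in range(4): s=state();F.append(s["contact_force"])
print(s["tool_pos"],F[-1])
im=cv2.imread("pics/side0.png")
cv2.imwrite("pics/cmp.png",np.hstack([cv2.resize(x[222:292,265:309],None,fx=6,fy=6,interpolation=cv2.INTER_CUBIC) for x in(pre,p1,b)])[:,:800])
```

```text
42 2 [[236, 287], [253, 302]]
[0.51711227 0.14400786 0.00782497] [-2.3665357  -7.43578342 -1.0631137 ]
```

Run:
```python
from h import *
c=get_calibration("side")
for X in [(.584,.054,.0125),(.584,.054,.033),(.584,.054,.05),(.584,.01,.042)]: print(X,proj(c,X).round(1))
for n in("side0","pre","post1","post2"):
    g=cv2.imread(f"pics/{n}.png",0)[232:272,292:299].mean(1).astype(int); print(n,g.tolist())
```

```text
(0.584, 0.054, 0.0125) [293.3 261.1]
(0.584, 0.054, 0.033) [293.  254.2]
(0.584, 0.054, 0.05) [292.7 248.3]
(0.584, 0.01, 0.042) [294.  240.6]
side0 [150, 147, 147, 150, 98, 67, 60, 58, 74, 85, 84, 80, 77, 77, 77, 80, 80, 81, 80, 82, 83, 80, 60, 47, 42, 42, 43, 43, 49, 97, 101, 139, 144, 141, 140, 139, 139, 144, 145, 143]
pre [113, 110, 110, 111, 70, 44, 42, 48, 58, 62, 62, 52, 41, 48, 51, 49, 39, 32, 28, 26, 24, 25, 22, 21, 21, 41, 46, 48, 54, 59, 59, 77, 72, 68, 68, 75, 82, 90, 91, 90]
post1 [113, 111, 109, 111, 71, 45, 41, 42, 59, 68, 64, 59, 46, 43, 51, 52, 44, 36, 30, 26, 23, 23, 26, 26, 23, 27, 39, 48, 53, 55, 58, 69, 74, 68, 68, 70, 75, 88, 91, 93]
post2 [113, 111, 110, 111, 70, 45, 38, 42, 55, 67, 64, 61, 48, 41, 50, 52, 47, 38, 32, 28, 24, 24, 25, 24, 23, 21, 39, 45, 48, 54, 58, 68, 77, 70, 68, 70, 75, 87, 90, 93]
```

The catch profile has moved only slightly, so it has probably not dropped yet. I'll advance another 1 mm; the hard end is not before about 0.1465.

Request:
move_arm --targets '[[[0,0.0015,0,0,0],[0,0,0,0,0],[0,0,0,0,0],[0,0,0,0,0]]]'

```text
time: 15.78
tool_pos: [0.5171, 0.1448, 0.0079]
tool_rot: [0.001, 0.7, 0.714, -0.001]
contact_force: [-3.3, -8.2, -0.9]
gripper_width: 0.233
grasp_force: 61.0
```

Run:
```python
from h import *
cv2.imwrite("pics/post3.png",grab_frame("side")[:,:,::-1]);cv2.imwrite("pics/sc3.png",grab_frame("scene")[:,:,::-1])
for n in("pre","post2","post3"):
    g=cv2.imread(f"pics/{n}.png",0)[232:272,292:299].mean(1).astype(int); print(n,g.tolist())
s=state();print(s["tool_pos"],s["contact_force"])
```

```text
pre [113, 110, 110, 111, 70, 44, 42, 48, 58, 62, 62, 52, 41, 48, 51, 49, 39, 32, 28, 26, 24, 25, 22, 21, 21, 41, 46, 48, 54, 59, 59, 77, 72, 68, 68, 75, 82, 90, 91, 90]
post2 [113, 111, 110, 111, 70, 45, 38, 42, 55, 67, 64, 61, 48, 41, 50, 52, 47, 38, 32, 28, 24, 24, 25, 24, 23, 21, 39, 45, 48, 54, 58, 68, 77, 70, 68, 70, 75, 87, 90, 93]
post3 [113, 111, 110, 111, 70, 45, 38, 42, 56, 67, 64, 61, 51, 41, 47, 52, 50, 40, 31, 28, 24, 24, 26, 24, 24, 23, 41, 43, 47, 55, 57, 61, 70, 70, 68, 70, 75, 81, 85, 90]
[0.51706669 0.1447832  0.0078007 ] [-2.31754727 -8.20099828 -2.00134748]
```

The stand's edge hides the nose from this camera, so I'll test by feel. Ease back slowly with the buffer; if the catch has dropped, the stand stops on the nose.

Request:
move_arm --targets '[[[0,-0.003,0,0,0],[0,-0.003,0,0,0],[0,0,0,0,0],[0,0,0,0,0]]]'

```text
time: 16.22
tool_pos: [0.5172, 0.1416, 0.0078]
tool_rot: [0.0, 0.7, 0.714, -0.001]
contact_force: [-2.9, -7.1, -1.6]
gripper_width: 0.236
grasp_force: 60.9
```

Request:
move_arm --targets '[[[0,-0.002,0,0,0],[0,0,0,0,0],[0,0,0,0,0]]]'

```text
time: 16.47
tool_pos: [0.5173, 0.1406, 0.0078]
tool_rot: [0.0, 0.7, 0.714, -0.001]
contact_force: [-1.9, -6.1, -2.4]
gripper_width: 0.238
grasp_force: 60.8
```

Request:
move_arm --targets '[[[0,-0.0015,0,0,0],[0,0,0,0,0],[0,0,0,0,0]]]'

```text
time: 16.72
tool_pos: [0.5173, 0.1398, 0.0079]
tool_rot: [0.0, 0.7, 0.714, -0.001]
contact_force: [-1.0, -5.4, -1.4]
gripper_width: 0.236
grasp_force: 60.8
```

Request:
move_arm --targets '[[[0,-0.0015,0,0,0],[0,0,0,0,0],[0,0,0,0,0]]]'

```text
time: 16.97
tool_pos: [0.5174, 0.1391, 0.0079]
tool_rot: [0.0, 0.7, 0.714, -0.0]
contact_force: [-2.8, -4.5, -2.4]
gripper_width: 0.234
grasp_force: 60.8
```

Request:
move_arm --targets '[[[0,-0.001,0,0,0],[0,0,0,0,0],[0,0,0,0,0],[0,0,0,0,0]]]'

```text
time: 17.3
tool_pos: [0.5174, 0.1386, 0.0078]
tool_rot: [-0.0, 0.7, 0.714, -0.0]
contact_force: [-1.9, -5.1, -2.6]
gripper_width: 0.236
grasp_force: 60.8
```

Request:
move_arm --targets '[[[0,-0.001,0,0,0],[0,0,0,0,0],[0,0,0,0,0],[0,0,0,0,0]]]'

```text
time: 17.63
tool_pos: [0.5174, 0.1383, 0.0079]
tool_rot: [-0.0, 0.7, 0.714, -0.0]
contact_force: [-2.1, -3.9, -2.4]
gripper_width: 0.237
grasp_force: 60.8
```

Request:
move_arm --targets '[[[0,-0.001,0,0,0],[0,0,0,0,0],[0,0,0,0,0],[0,0,0,0,0]]]'

```text
time: 17.97
tool_pos: [0.5175, 0.1382, 0.0079]
tool_rot: [-0.0, 0.7, 0.714, 0.0]
contact_force: [-1.5, 1.0, -2.2]
gripper_width: 0.236
grasp_force: 60.7
```

The force flips from −3.9 to +1.0 N with only 0.1 mm of travel. The stand is stopped on the nose, so the catch is down. Settle it onto the ledges, let go, rise clear.

Request:
move_arm --targets '[[[0,0.001,0,0.002,0],[0,0,0,0,0],[0,0,0,0,0],[10,0,0,0,0],[25,0,0,0,0]]]'

```text
time: 18.38
tool_pos: [0.5178, 0.1382, 0.0068]
tool_rot: [0.0, 0.7, 0.714, 0.0]
contact_force: [-0.7, -1.4, -1.2]
gripper_width: 0.251
grasp_force: 18.2
```

Request:
move_arm --targets '[[[35,0,0,0,0],[45,0,0,0,0],[55,0,0,0,0],[60,0,0,0,0],[60,0,0,0,0]]]'

```text
time: 18.8
tool_pos: [0.5181, 0.1384, 0.0071]
tool_rot: [0.0, 0.7, 0.714, 0.0]
contact_force: [-0.4, -0.2, 0.1]
gripper_width: 0.603
grasp_force: 0.0
```

Request:
move_arm --targets '[[[60,0,0,0,0],[60,0,0,0,0],[60,0,0,-0.005,0],[60,0,0,-0.01,0],[60,0,0,-0.02,0]]]'

```text
time: 19.22
tool_pos: [0.5164, 0.1381, 0.0271]
tool_rot: [-0.001, 0.7, 0.714, -0.001]
contact_force: [0.8, 0.0, -0.7]
gripper_width: 0.599
grasp_force: 0.0
```

Request:
move_arm --targets '[[[60,0,0,-0.04,0],[60,0,0,-0.06,0],[60,0,0,-0.06,0],[60,-0.02,0,-0.06,0],[60,-0.06,0,0,0]]]'

```text
time: 19.63
tool_pos: [0.5236, 0.0927, 0.1708]
tool_rot: [0.005, 0.699, 0.715, 0.007]
contact_force: [1.6, 0.1, 1.1]
gripper_width: 0.598
grasp_force: 0.0
```

Request:
move_arm --targets '[[[60,-0.06,0,0,0],[60,-0.06,0,0,0],[60,-0.06,0,0,0],[60,0,0,0,0],[60,0,0,0,0]]]'

```text
time: 20.05
tool_pos: [0.5208, -0.0192, 0.1611]
tool_rot: [0.001, 0.702, 0.713, 0.001]
contact_force: [0.2, 0.1, -0.1]
gripper_width: 0.604
grasp_force: 0.0
```

Run:
```python
from h import *
c=get_calibration("wrist");w=grab_frame("wrist")[:,:,::-1];a=grab_frame("side")[:,:,::-1]
pc=proj(c,(.52,.1,.02));print(pc,state()["tool_pos"])
cv2.imwrite("pics/fw.png",w)
A=cv2.resize(a[215:335,260:380],(360,360),interpolation=cv2.INTER_CUBIC)
cv2.imwrite("pics/f.png",np.hstack([cv2.resize(w,(440,330)),A[:330]]))
```

```text
[319.87780707  69.07618007] [ 0.5206402  -0.01725075  0.16049983]
```

View pics/f.png

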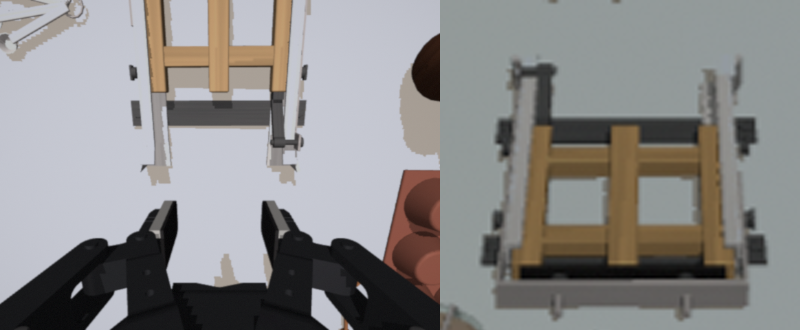

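The stand lies flat in the channels. Its rear end, at (279,92) in the left view, is right behind the lowered catch, and the front is against the buffer. Nothing else has moved and the gripper is clear, so I'm handing in.

```bash
python3 -c "
from plant import job
print(job.job_done())"
```

```text
the job is handed in; nothing more can be done
None
```

The pot stand is locked in the rack, lying flat: the catch has dropped behind it, the buffer was pressed with about 8 N and kept off its end, the gripper has let go and is clear, and the job is handed in at about 20 s.

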